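Re-divide the change-over kit tray and pack gauge and shaft

TASK

The change-over kit tray is divided wrongly for its parts: slide the black divider so that the long plug gauge fits lengthwise in the bay nearest you and the short stepped shaft lengthwise in the bay between the divider and the bushes. Lay each of them flat on the tray's floor in its bay, in line with the tray. Leave the bushes standing and the small tools lying where they are packed.

Things in the scene. Friction and masses are not known exactly. Their poses are not given: they have to be found in the camera images.
- kit_tray: White sheet-metal parts tray, 299 x 144 x 33 mm, open at the top; stands firm on rubber feet at the right (does not shift). Origin: centre of its underside, level with the mat; x along its length away from the robot, y to the left. Floor at z = 2 mm, rim at z = 32 mm. A fixed lengthwise partition (y = 25 to 28 mm, as high as the rim) leaves a wide lane (y = -67 to 25 mm) and a narrow tool lane
- near_end (a point): Foot of the tray's near end wall in the wide lane: on the floor, on the wall's inner face (tray x = -145 mm), in the middle of the lane (tray y = -21 mm). The gauge bay runs from here to the divider. Axes as the tray's
- cross_partition (a point): Foot of the fixed cross partition (28 mm high, 4 mm thick) that closes off the far bay with the bushes: on the floor, on its face towards the robot (tray x = 85 mm), in the middle of the wide lane. The shaft bay runs from the divider to here, 230 mm from near_end. Axes as the tray's
- divider (a joint): Sliding divider: a black plate 8 mm thick across the wide lane, on saddles (24 mm long, 40 mm high) on rim and long partition. Slides along the tray's x with about 2.5 N of friction and stays where it is left. Value in m, growing away from the robot: the gauge bay is 61 mm + value long, the shaft bay 161 mm - value. Range -0.020 to 0.125; starts between 0 and 0.038
- divider_grip (a point): Middle of the divider's grip tongue: an upright plate 46 mm wide across the tray, 8 mm thick along it, its top 12 mm above this point, the tray's rim 23 mm below it. Moves with the divider. Axes as the tray's
- gauge_mid (a point): Middle of the plug gauge, on its axis, 7.5 mm above what it lies on: 122 mm long, lying flat on the mat, a dark hexagonal grip (15 mm across the flats, 70 mm long, from 31 mm to one side to 39 mm to the other side of this point) with a red band, and a thin bright steel pin at each end. y points along the gauge. About 85 g
- plug_gauge: The plug gauge once more, its origin on its underside, below gauge_mid; its y axis is 4 degrees off the gauge's length. Use point gauge_mid to handle it
- shaft_mid (a point): Middle of the bright steel stepped shaft, on its axis, 8.5 mm above what it lies on: 80 mm long, lying on the mat (it can roll), 12 mm thick at its ends, with a 17 mm thick collar from 19 mm before to 10 mm past this point along z. z points along the shaft. About 100 g
- stepped_shaft: The stepped shaft once more, its origin at one end on its axis, z along the shaft (shaft_mid is at z = 40 mm)
- bush_long: Steel bush, 26 mm across, 45 mm tall, standing in the tray's far bay. Origin: centre of its underside. Already packed, leave it standing
- bush_flanged: Flanged steel bush, 30 mm across, 28 mm tall, standing in the tray's far bay. Origin: centre of its underside. Already packed, leave it standing
- bush_brass: Brass bush, 18 mm across, 22 mm tall, standing in the tray's far bay. Origin: centre of its underside. Already packed, leave it standing
- tweezers: Steel tweezers, 120 mm long, 16 mm high, lying in the narrow lane. Origin: centre of its underside. Already packed, leave it
- hex_key: Black hexagon key, 90 x 32 x 4 mm, lying in the narrow lane. Origin: centre of its underside. Already packed, leave it
- toggle_clamp_nest: Fixed toggle clamp fixture on the mat, left of the tray's far half, about 85 mm wide along x and 110 mm along y. Its upright red lever reaches 143 mm above the mat, about 50 mm to the right of the origin: pass in front of it (x below 0.5 m) or above it. Origin: near the middle of its underside

How it is judged (in metres and radians):
On the way:
1. The divider has been slid to where both parts fit: gauge bay at least 122 mm, shaft bay at least 80 mm long (value of joint divider between 0.061 and 0.081 m), for 0.2 s.
At the end, for the whole second after the job is handed in: Gauge flat on the floor of the near bay, shaft flat in the bay before the bushes, each in line with the tray to 0.2 rad (11 degrees), inside its bay and at rest, the divider between them (x of gauge_mid in the frame of kit_tray between -0.09 and -0.06 m and y of gauge_mid in the frame of kit_tray between -0.064 and 0.022 m and z of gauge_mid in the frame of kit_tray between 0.004 and 0.014 m and angle between the y axis of gauge_mid and the x axis of kit_tray, either way round below 0.2 rad and x of shaft_mid in the frame of kit_tray between 0.015 and 0.05 m and y of shaft_mid in the frame of kit_tray between -0.064 and 0.022 m and z of shaft_mid in the frame of kit_tray between 0.004 and 0.016 m and angle between the z axis of shaft_mid and the x axis of kit_tray, either way round below 0.2 rad and value of joint divider between 0.057 and 0.085 m and linear speed of each of plug_gauge, stepped_shaft below 0.02 m/s); the robot touches nothing.
It fails at once if A packed bush is tipped (more than 0.5 rad) or shifted more than 25 mm (angle between any of bush_long, bush_flanged, bush_brass's own z axis and vertical above 0.5 rad or distance of any of bush_long, bush_flanged, bush_brass from where it was at the start of the episode above 0.025 m).
It fails at once if The packed tweezers or hexagon key are shifted more than 25 mm (distance of any of tweezers, hex_key from where it was at the start of the episode above 0.025 m).
It also fails if it takes over 70 s, if anything falls off the work surface, if the arm or the gripper's body presses on something with over 40 N, if the wrist force passes 120 N, or if a joint passes its speed limit or range.

ROBOT

A 6-joint arm with a two-finger parallel gripper is mounted at the origin on a cart in front of the work surface, level with it; the furniture and walls round the work are solid. World frame = base frame: x ahead of the robot, y to its left, z up, the work surface at z = 0. Lengths are in mm, angles in rad, forces in N, time in s.
With the tool pointing down it reaches from about 275 to 1000 mm from the base axis. Payload 8.4 kg.
Tool frame: the origin (TCP) lies on the centre line of the jaws, within the pads' length; the fingertips stand 22 mm ahead of it and the grasp point (between the pads) lies 3 mm ahead of it; y points along the fingers, x is the direction in which the jaws open and shut, and the axes are right-handed (so a half turn about y gives the same grasp; the last joint's range is limited). The gripper opens to 85 mm and grips with 20 to 120 N. Pads are 22 mm wide; open, the fingers measure 114 mm over their backs; the gripper's body (76 mm by 85 mm) begins 54 mm behind the grasp point. The pads swing forward as they close: fully open they stand 13 mm farther back than shut.
Start: joints at [-1.316, 0.353, 1.633, -0, 1.155, -0.002], TCP at [158.74, -604.508, 253.281] pointing down, gripper open.
Joint ranges: [-2.63, 2.63], [-0.92, 2.1], [0.06, 2.66], [-1.3, 4.44], [0, 2.69], [-3.02, 3.02]. Speed limits (rad/s): [2.22, 2.22, 2.79, 3.14, 3.14, 3.14].

INTERFACE

Orientations are given as a unit quaternion [w, x, y, z].
In Python, from bench import get_obs, grab_frame, job_done, recognise, silhouettes gives the robot as it stands.
- The arm moves only by the shell command python3 -m pendant 'ROWS' [FORCE]. ROWS is JSON, a list that holds one entry, the list of rows, each a list of 7 numbers: the shift along the tool's x, y, z in cm, then the turn, a rotation vector about the tool's x, y, z in rad, then the finger opening in cm, from 0 to 8.54. A call has 1 to 12 rows; each row is the pose to reach, as a shift and turn from the pose commanded when the call began, along the tool's axes at that moment; what a row does not reach only later rows make up. A row lasts 1/8 s, in which the tool goes at most 62.5 mm and 10.7 degrees, less where a joint would pass 70% of its speed; a pose out of reach is approached as far as the arm can. A call with a gripper value outside its range is refused whole. The fingers move at their own pace and stop on an object; FORCE is the grip in N (left out, the last holds). Time passes only in rows, so rows that repeat a pose let the fingers close. It gives the time, the measured TCP pose, the force and the opening at its end, in the units of the state.
- get_obs(): the state, without advancing time (a new reading comes with each control period).
- grab_frame(name): name is "scene" or "top"; returns a dict with "img" (384x512x3 uint8, blue, green, red), "fovy" (degrees; the focal length in pixels is half the picture's height over the tangent of half this angle, whatever the lens; pixels are square), "cx", "cy" (the principal point, pixels), "world_from_camera" (4x4, takes a point from camera to world coordinates). Camera axes: x right, y down, z forward; pixel columns grow to the right and rows downward; lengths in mm; the calibration is good to about 2 mm. A picture is of the moment at which its call begins. There is no depth.
- job_done(): hands the job in, once; it reports no verdict.
Trained networks look in a picture, given as the dict that the camera call returned (one of the last four; its "shot" number tells which), for a name from the list of things; names that differ only in an ending like _2 or _b are one class to them, and where a whole thing is asked for, a point or a joint stands for the part that bears it (a point fixed in the world has none). Each returns a list of dicts, best first, with "conf" (0 to 1); they miss things now and then, are a little off and sometimes report something else, mostly with a low value. They report only what shows in the picture. A call takes as long as a camera call.
- recognise(name, picture): "bbox" ([centre column, centre row, width, height] in pixels, round what is visible of it).
- silhouettes(name, picture): "region" (384x512 bool, what is visible of it) and "bbox" ([centre column, centre row, width, height] in pixels, round what is visible of it).
The state is a dict: "clock": time; "q": joint angles; "qvel": joint speeds; "joint_efforts": joint torques, N m; "tool_pos": TCP position; "orientation": TCP orientation; "force": force on the tool from outside, world axes, zero at the start; "ft_torque": the same for the moment, N m; "gripper_width": opening from 0.0 (shut) to 1.0 (fully open).
Only numpy, scipy, OpenCV 4.12 (cv2) and the standard library are available. Lean on these libraries where they do the work, as an engineer would, in place of code of your own. Each camera call takes 0.05 s, during which the arm holds its last target.

## Working session

There is one attempt and no reset: what is moved stays moved. The work goes in short steps, Python scripts to look and compute and a shell command to move; the robot and the scene stay as the last step left them, time stands still between calls to the robot, and variables do not carry over. Pictures are saved under pics/ and viewed, and the job is handed in when it is done.

```bash
ls; mkdir -p pics; cat > h.py <<'E'
import numpy as np, cv2
from bench import *
def save(f,n): cv2.imwrite('pics/'+n+'.png',f['img'])
def K(f):
    h,w=f['img'].shape[:2]; F=h/2/np.tan(np.radians(f['fovy'])/2); return F
def ray(f,u,v):
    F=K(f);T=np.array(f['world_from_camera']);d=T[:3,:3]@np.array([(u-f['cx'])/F,(v-f['cy'])/F,1]);return T[:3,3],d
def at(f,u,v,z):
    o,d=ray(f,u,v);return o+d*(z-o[2])/d[2]
def px(f,P):
    T=np.array(f['world_from_camera']);c=T[:3,:3].T@(np.array(P)-T[:3,3]);F=K(f);return c[0]/c[2]*F+f['cx'],c[1]/c[2]*F+f['cy']
E
python3 - <<'E'
from h import *
o=get_obs();print(o)
for n in ['scene','top']:
    f=grab_frame(n);save(f,n+'0');print(n,f['fovy'],f['cx'],f['cy'],np.round(f['world_from_camera'],3).tolist())
    for t in ['kit_tray','divider','divider_grip','plug_gauge','stepped_shaft','bush_long','toggle_clamp_nest']:
        print(t,[(np.round(r['bbox'],1).tolist(),round(r['conf'],2)) for r in recognise(t,f)][:2])
E
```

```text
pics
{'clock': 0.0, 'q': array([-1.31640623e+00,  3.53644847e-01,  1.63415471e+00, -1.17233064e-05,
        1.15516479e+00, -2.43085237e-03]), 'qvel': array([-0.0005262 , -0.00080458, -0.00092754,  0.00013883, -0.00016644,
       -0.0004946 ]), 'joint_efforts': array([-3.29085546e-03, -6.05262423e+01, -3.42065084e+01,  3.66061920e-05,
        9.29304137e-03,  4.83028188e-06]), 'tool_pos': array([ 158.62019168, -604.07558819,  252.55490568]), 'orientation': array([ 0.5602073 , -0.55961905,  0.4322386 , -0.43146737]), 'force': array([ 0.22887665,  0.12909069, -0.29550219]), 'ft_torque': array([-0.00459269, -0.00880139,  0.02326558]), 'gripper_width': 1.0000755949631088}
scene 54.2456740287463 255.0468001441753 192.09649017029417 [[-0.887, -0.358, 0.292, 268.659], [-0.462, 0.684, -0.565, 329.388], [0.003, -0.635, -0.772, 738.17], [0.0, 0.0, 0.0, 1.0]]
kit_tray [([266.2, 177.9, 128.2, 86.9], 0.97)]
divider [([290.1, 174.6, 28.4, 32.1], 0.7), ([288.1, 202.3, 30.5, 13.2], 0.68)]
divider_grip [([291.2, 175.9, 26.9, 37.8], 0.55)]
plug_gauge [([262.0, 282.4, 48.4, 35.5], 0.61)]
stepped_shaft [([257.4, 242.3, 27.7, 16.7], 0.66)]
bush_long [([238.1, 145.4, 10.1, 16.7], 0.57)]
toggle_clamp_nest []
top 42.491877523475736 262.3900233029831 196.75998736627238 [[0.003, -0.998, 0.055, 491.627], [-1.0, -0.003, -0.002, -142.041], [0.002, -0.055, -0.998, 942.486], [0.0, 0.0, 0.0, 1.0]]
kit_tray [([322.6, 191.6, 80.7, 167.5], 0.91)]
divider [([334.0, 228.5, 60.8, 15.0], 0.68)]
divider_grip []
plug_gauge [([180.8, 262.6, 19.6, 61.5], 0.61)]
stepped_shaft [([232.6, 235.0, 16.9, 46.4], 0.74), ([323.4, 194.3, 85.2, 165.1], 0.26)]
bush_long [([353.1, 134.2, 21.1, 14.0], 0.5), ([297.9, 155.5, 13.9, 45.8], 0.22)]
toggle_clamp_nest [([233.1, 234.3, 10.9, 41.3], 0.35)]
```

```bash
python3 - <<'E'
import cv2
for n in ['top','scene']:
    a=cv2.imread(f'pics/{n}0.png')
    c=a[90:300,150:400] if n=='top' else a[110:320,180:400]
    cv2.imwrite(f'pics/{n}0c.png',cv2.resize(c,None,fx=2.8,fy=2.8,interpolation=2))
E
```

```text
(no output)
```

View pics/top0.png

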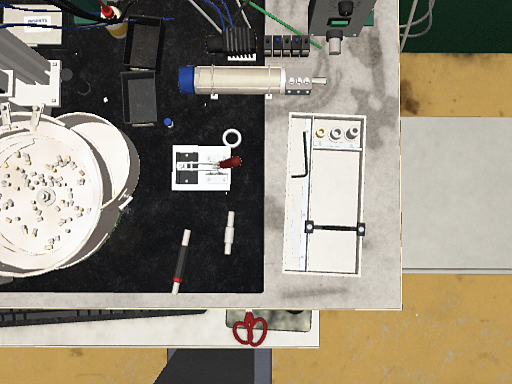

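View pics/scene0.png

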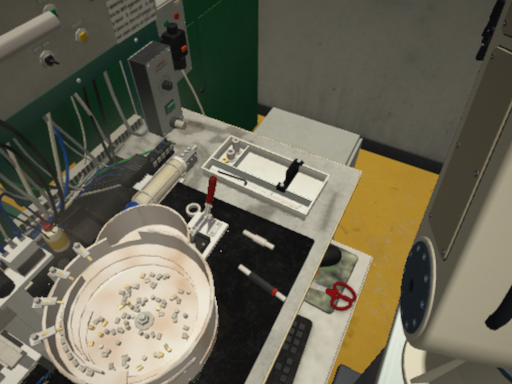

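```bash
ls pics
```

```text
scene0.png
scene0c.png
top0.png
top0c.png
```

View pics/top0c.png

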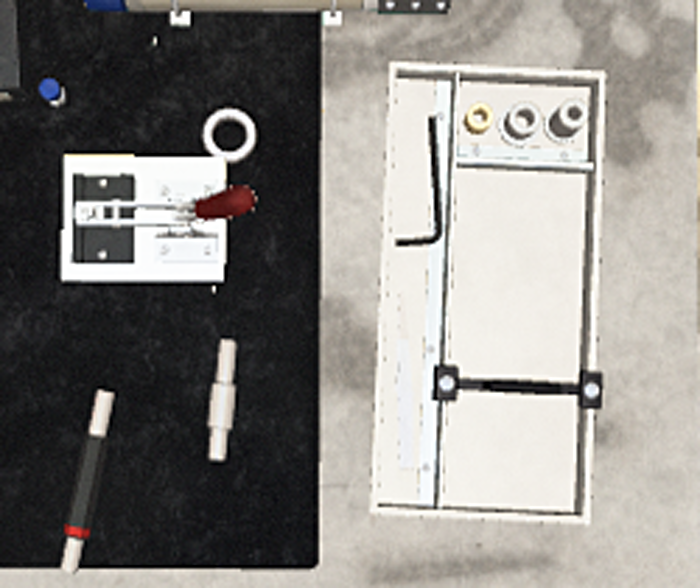

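The top view shows the tray at columns 283–367 and rows 112–276, with the divider across it at row ~229. The gauge lies at about (181,262) with its red band towards the robot, and the shaft at about (230,233). Next I'll measure them.

```bash
python3 - <<'E'
from h import *
f=grab_frame('top')
g=lambda x,y:(x/2.8+150-0.3,y/2.8+90-0.3)
C=[at(f,*g(*p),32) for p in [(391,62),(606,72),(589,523),(371,513)]]
print('corners FL FR NR NL',np.round(C,1).tolist())
for i in range(4): print(np.linalg.norm(C[i]-C[(i+1)%4]))
print('saddles',np.round([at(f,*g(*p),40) for p in [(446,384),(592,389)]],1).tolist())
print('grip top ends z67',np.round([at(f,*g(*p),67) for p in [(482,386),(552,388)]],1).tolist())
print('xpart',np.round([at(f,*g(*p),28) for p in [(458,163),(592,167)]],1).tolist())
print('bush',[np.round(at(f,*g(*p),z),1).tolist() for p,z in [((480,118),22),((521,121),28),((571,116),45)]])
for t,z in [('plug_gauge',7.5),('stepped_shaft',8.5)]:
  for n in ['top','scene']:
    f=grab_frame(n)
    for r in silhouettes(t,f)[:1]:
        m=r['region'];v,u=np.nonzero(m);P=np.array([at(f,a,b,z)[:2] for a,b in zip(u,v)])
        c,(w,h),a=cv2.minAreaRect(P.astype(np.float32))
        d=np.linalg.svd(P-P.mean(0),full_matrices=False)[2][0];s=(P-P.mean(0))@d
        mid=P.mean(0)+d*(s.min()+s.max())/2
        print(t,n,r['conf'],m.sum(),np.round(mid,1),np.round(c,1),'len',round(float(np.ptp(s)),1),'dir',np.round(d,3), np.degrees(np.arctan2(d[1],d[0])))
E
```

```text
corners FL FR NR NL [[700.8, -193.6, 32.0], [694.6, -336.8, 32.0], [396.5, -323.2, 32.0], [402.5, -180.6, 32.0]]
143.31343769785903
298.4536703544228
142.70275809390256
298.5603554318353
saddles [[486.9, -229.1, 40.0], [484.0, -324.2, 40.0]]
grip top ends z67 [[485.9, -249.2, 67.0], [484.8, -293.5, 67.0]]
xpart [[633.9, -238.5, 28.0], [631.5, -327.8, 28.0]]
bush [[665.3, -254.0, 22.0], [662.2, -280.6, 28.0], [662.5, -310.8, 45.0]]
plug_gauge top 0.79 508 [421.9   9.2] [421.9   9. ] len 122.0 dir [-0.981  0.194] 168.7919220940946
plug_gauge scene 0.57 360 [419.2   7.5] [419.2   7.3] len 123.2 dir [-0.981  0.191] 168.96128204883556
stepped_shaft top 0.55 306 [476.8 -81.3] [476.9 -80.9] len 79.8 dir [-0.995  0.098] 174.35201222825393
stepped_shaft scene 0.67 211 [472.6 -83.1] [472.7 -82.9] len 82.4 dir [-0.996  0.086] 175.06517907335225
```

Tray sizes check out (298.5 × 143). The tray centre is about (548.6, -258.5) with yaw -2.55°. The divider value is about 18 mm, so it needs to move roughly +53 mm. I'll cross-check the tray in the scene view and work out the moves.

```bash
cat >> h.py <<'E'
from scipy.spatial.transform import Rotation as Rn
def R_of(o): q=o['orientation'];return Rn.from_quat([q[1],q[2],q[3],q[0]])
def plan(x,y,z,yaw):
    """tool x horizontal at yaw deg (or +180), tool y down"""
    o=get_obs();R=R_of(o);best=None
    for a in (yaw,yaw+180):
        a=np.radians(a);X=np.array([np.cos(a),np.sin(a),0]);Y=np.array([0,0,-1.]);Z=np.cross(X,Y)
        r=(R.inv()*Rn.from_matrix(np.c_[X,Y,Z])).as_rotvec()
        if best is None or np.linalg.norm(r)<np.linalg.norm(best): best=r
    d=R.inv().apply(np.array([x,y,z])-o['tool_pos'])/10
    print('pos',np.round(o['tool_pos'],1),'q',np.round(o['q'],2),'F',np.round(o['force'],1),'w',round(o['gripper_width'],3),'t',o['clock'])
    print('shift cm',np.round(d,2),'rot',np.round(best,3),'deg',np.degrees(np.linalg.norm(best)))
TC=np.array([548.6,-258.5]);YAW=-2.55
e=np.array([np.cos(np.radians(YAW)),np.sin(np.radians(YAW))]);n=np.array([-e[1],e[0]])
def tray(x,y): return TC+e*x+n*y
E
python3 - <<'E'
from h import *
o=get_obs();print(np.round(R_of(o).as_matrix(),3).tolist())
p=tray(-62.2,-21);print(p);plan(p[0],p[1],150,YAW)
f=grab_frame('scene')
a=f['img'][110:230,190:345].copy();
b=cv2.resize(a,None,fx=5,fy=5,interpolation=2)
for x,y,z in [(-149.5,-72,32),(-149.5,72,32),(149.5,-72,32),(149.5,72,32),(-62.2,-44,67),(-62.2,2,67),(85,25,28),(85,-67,28)]:
    q=tray(x,y);u,v=px(f,[q[0],q[1],z]);cv2.circle(b,(int((u-190+.5)*5),int((v-110+.5)*5)),4,(0,0,255),1)
cv2.imwrite('pics/s1.png',b)
E
```

```text
[[0.254, -0.0, 0.967], [-0.967, -0.0, 0.254], [0.0, -1.0, -0.0]]
[ 485.52727663 -276.71185237]
pos [ 158.7 -604.5  253.3] q [-1.32  0.35  1.63 -0.    1.16 -0.  ] F [-0.   0.8 -0.4] w 1.001 t 1.25
shift cm [-23.4   10.33  39.93] rot [ 0.   -1.27  0.  ] deg 72.73753293878228
```

View pics/s1.png

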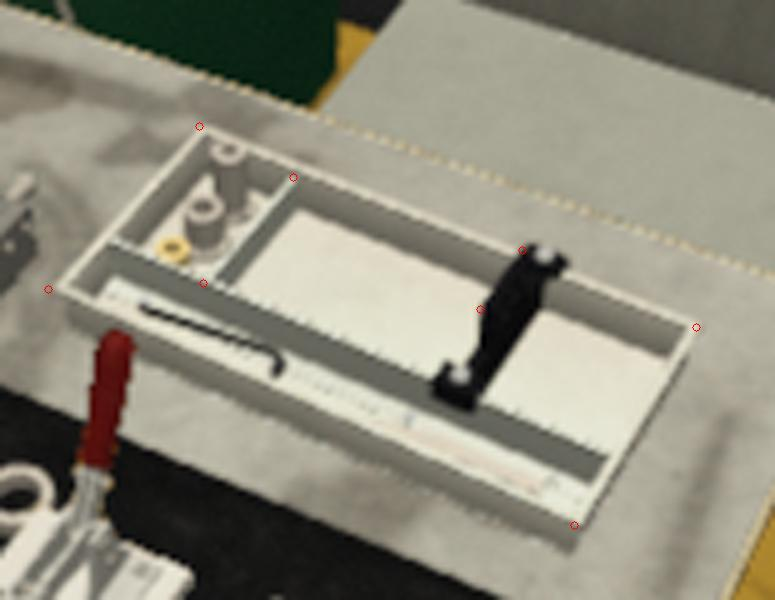

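The scene view agrees in shape, but its points sit about 1.6 px off, or 2–3 mm nearer in x. The gauge and shaft show the same offset, so I average the two cameras and take the tray centre as (547, -259).

```bash
sed -i 's/TC=np.array(.*;YAW/TC=np.array([547.1,-259.2]);YAW/' h.py
python3 -c "
from h import *
p=tray(-62.2,-21);print(p);plan(p[0],p[1],150,YAW)"
python3 -m pendant '[[[-2.4,1,4,0,-0.13,0,5],[-4.7,2,8,0,-0.26,0,5],[-7,3,12,0,-0.39,0,5],[-9.4,4,16,0,-0.52,0,5],[-11.8,5,20,0,-0.65,0,5],[-14.1,6,24,0,-0.78,0,5],[-16.5,7,28,0,-0.91,0,5],[-18.8,8.2,32,0,-1.04,0,5],[-21.1,9.3,36,0,-1.17,0,5],[-23.4,10.3,39.8,0,-1.27,0,5],[-23.4,10.3,39.8,0,-1.27,0,5]]]' 40
python3 -c "
from h import *
p=tray(-62.2,-21);print(p);plan(p[0],p[1],62,YAW)
f=grab_frame('top');save(f,'t1');f=grab_frame('scene');save(f,'s1')"
```

```text
[ 484.02727663 -277.41185237]
pos [ 158.7 -604.5  253.3] q [-1.32  0.35  1.63  0.    1.16 -0.  ] F [-0.9  0.1  0.6] w 1.002 t 1.3
shift cm [-23.38  10.33  39.77] rot [ 0.   -1.27  0.  ] deg 72.73872755425512
clock: 2.68
tool_pos: [485.7, -275.0, 149.6]
orientation: [0.707, -0.707, 0.014, -0.014]
force: [-0.6, 0.7, 0.0]
gripper_width: 0.587
[ 484.02727663 -277.41185237]
pos [ 485.7 -275.   149.6] q [-0.52  0.37  1.87  0.    0.9  -0.48] F [-0.6  0.7  0. ] w 0.587 t 2.675
shift cm [-0.15  8.76 -0.25] rot [-0.001  0.005 -0.   ] deg 0.2733698616210046
```

View pics/s1.png

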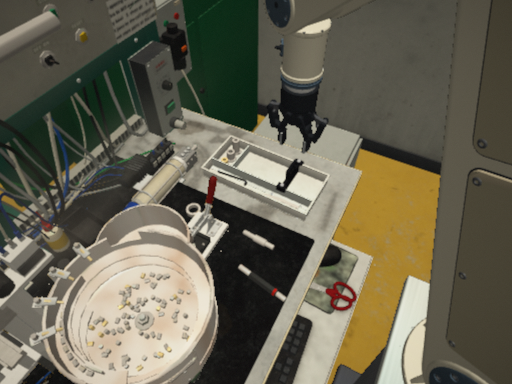

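The gripper is above the tongue, so I descend and grip it.

```bash

python3 -m pendant '[[[-0.15,2,-0.2,0,0,0,5],[-0.15,4,-0.2,0,0,0,5],[-0.15,5.5,-0.2,0,0,0,5],[-0.15,7,-0.2,0,0,0,5],[-0.15,8,-0.2,0,0,0,5],[-0.15,8.7,-0.2,0,0,0,5],[-0.15,8.7,-0.2,0,0,0,5]]]' 40
python3 -c "
from h import *
p=tray(-62.2,-21);plan(p[0],p[1],62,YAW)
f=grab_frame('scene');cv2.imwrite('pics/s2.png',cv2.resize(f['img'][60:260,160:400],None,fx=3,fy=3))"
```

```text
clock: 3.65
tool_pos: [482.5, -278.9, 62.9]
orientation: [0.707, -0.707, 0.016, -0.015]
force: [-0.4, -0.2, 0.1]
gripper_width: 0.585
pos [ 482.5 -278.9   62.9] q [-0.53  0.5   1.91  0.    0.73 -0.48] F [-0.4 -0.2  0.1] w 0.585 t 3.65
shift cm [0.15 0.09 0.15] rot [-0.     0.001 -0.001] deg 0.05111346789899199
```

View pics/s2.png

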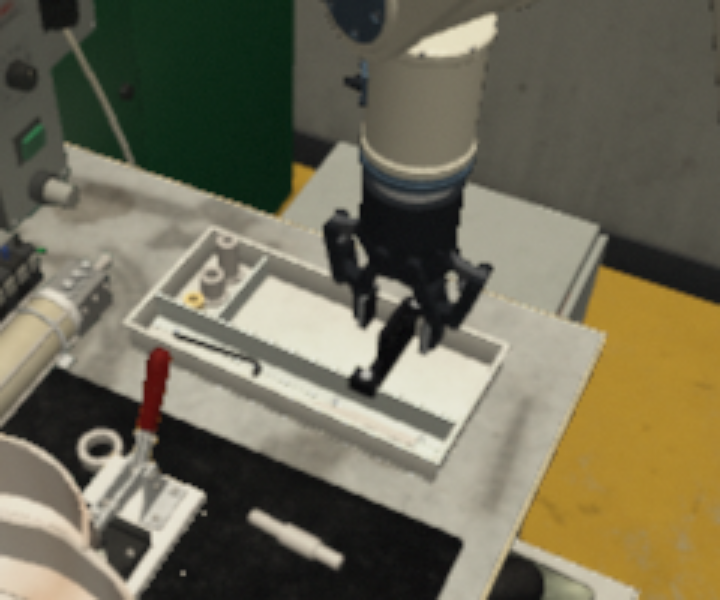

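The fingers straddle the tongue. Closing now.

```bash

python3 -m pendant '[[[0.1,0,0,0,0,0,0.4],[0.1,0,0,0,0,0,0.4],[0.1,0,0,0,0,0,0.4],[0.1,0,0,0,0,0,0.4],[0.1,0,0,0,0,0,0.4],[0.1,0,0,0,0,0,0.4]]]' 40
python3 -c "
from h import *
o=get_obs();d=o['tool_pos'][:2]-TC;print('tray xy',d@e,d@n)
p=tray(-9,-21);plan(p[0],p[1],o['tool_pos'][2],YAW)
f=grab_frame('scene');cv2.imwrite('pics/s3.png',cv2.resize(f['img'][60:260,160:400],None,fx=3,fy=3))"
```

```text
clock: 4.45
tool_pos: [484.1, -279.2, 63.7]
orientation: [-0.707, 0.707, -0.015, 0.016]
force: [0.3, 0.8, 6.4]
gripper_width: 0.087
tray xy -62.0646362862976 -22.797471481844916
pos [ 484.1 -279.2   63.7] q [-0.53  0.5   1.91  0.    0.73 -0.48] F [0.3 0.8 6.4] w 0.087 t 4.45
shift cm [5.31 0.   0.18] rot [0.    0.001 0.001] deg 0.06011287055165646
```

View pics/s3.png

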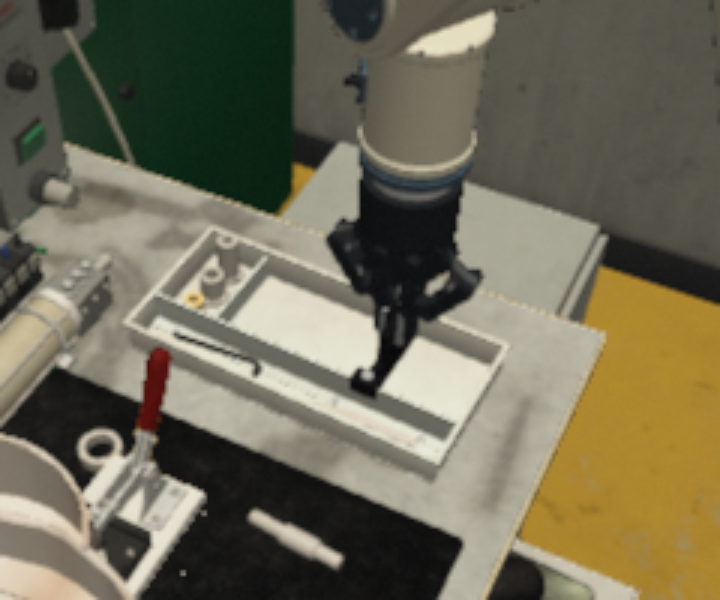

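It grips at 7.4 mm opening, which matches the 8 mm tongue. Now I slide the divider 53 mm.

```bash

python3 -m pendant '[[[0.8,-0.05,0,0,0,0,0.4],[1.6,-0.05,0,0,0,0,0.4],[2.4,-0.05,0,0,0,0,0.4],[3.2,-0.05,0,0,0,0,0.4],[4,-0.05,0,0,0,0,0.4],[4.8,-0.05,0,0,0,0,0.4],[5.3,-0.05,0,0,0,0,0.4],[5.3,-0.05,0,0,0,0,0.4],[5.3,-0.05,0,0,0,0,0.4],[5.3,-0.05,0,0,0,0,0.4]]]' 40
python3 -c "
from h import *
o=get_obs();d=o['tool_pos'][:2]-TC;print('tray xy',d@e,d@n)
p=tray(-9,-21);plan(p[0],p[1],o['tool_pos'][2],YAW)
f=grab_frame('scene');cv2.imwrite('pics/s4.png',cv2.resize(f['img'][60:260,160:400],None,fx=3,fy=3))"
```

```text
clock: 5.75
tool_pos: [537.0, -281.4, 63.8]
orientation: [-0.707, 0.707, -0.015, 0.016]
force: [2.6, -0.2, -0.7]
gripper_width: 0.083
tray xy -9.10894079881703 -22.643124463505337
pos [ 537.  -281.4   63.8] q [-0.49  0.56  1.81  0.    0.78 -0.44] F [ 2.6 -0.2 -0.7] w 0.083 t 5.75
shift cm [ 0.01 -0.    0.16] rot [0.    0.    0.001] deg 0.05611807407249426
```

View pics/s4.png

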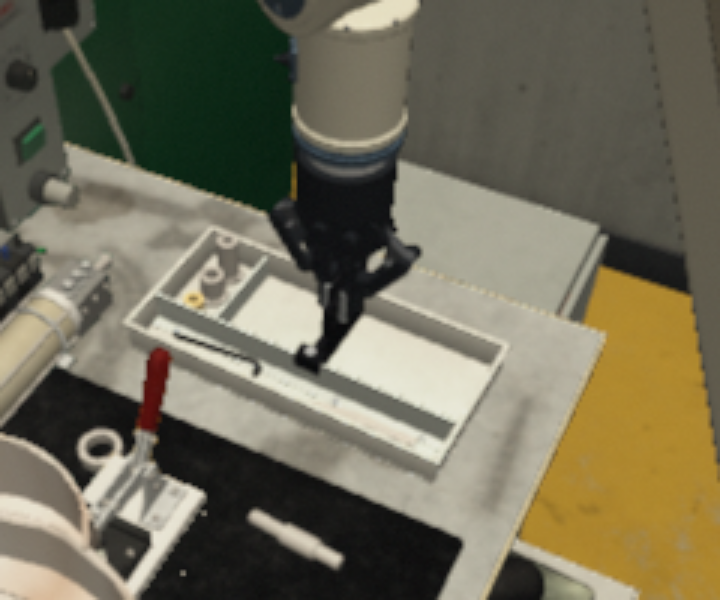

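The divider slid with the gripper. I open and rise, then measure it.

```bash

python3 -m pendant '[[[0,0,0,0,0,0,5],[0,0,0,0,0,0,5],[0,0,0,0,0,0,5],[0,0,0,0,0,0,5],[0,-2,0,0,0,0,5],[0,-5,0,0,0,0,5],[0,-8,0,0,0,0,5],[0,-11,0,0,0,0,5],[0,-14,0,0,0,0,5],[0,-14,0,0,0,0,5]]]' 40
python3 -c "
from h import *
a=np.array([474.7,-82.1]);
th=-5.3;d=np.array([np.cos(np.radians(th)),np.sin(np.radians(th))])
p=a-4.5*d;print(p);plan(p[0],p[1],140,th+90)
f=grab_frame('top');cv2.imwrite('pics/t5.png',cv2.resize(f['img'][90:300,150:400],None,fx=2.8,fy=2.8,interpolation=2))"
```

```text
clock: 7.05
tool_pos: [538.1, -282.2, 207.7]
orientation: [-0.706, 0.708, -0.014, 0.017]
force: [0.3, 0.7, 1.0]
gripper_width: 0.589
[470.21923886 -81.68433236]
pos [ 538.1 -282.2  207.7] q [-0.49  0.37  1.72 -0.    1.05 -0.44] F [0.3 0.7 1. ] w 0.589 t 7.05
shift cm [-7.7   6.68 19.75] rot [ 0.006 -1.522  0.002] deg 87.22384626332513
```

View pics/t5.png

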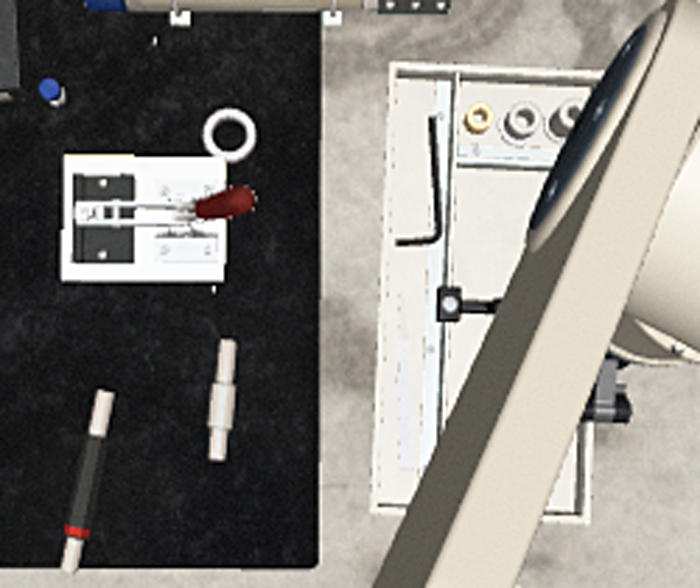

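The divider's left saddle moved 80 crop px, or 53 mm, as intended. Next is the shaft: travel over it at height.

```bash

python3 -m pendant '[[[-1,0,1.8,0,-0.15,0,4],[-2,0,4,0,-0.3,0,4],[-3.2,0,6.5,0,-0.45,0,4],[-4.4,0,9,0,-0.6,0,4],[-5.4,0.5,11.5,0,-0.75,0,4],[-6.2,1,14,0,-0.9,0,4],[-6.8,2,16,0,-1.05,0,4],[-7.3,3,18,0,-1.2,0,4],[-7.6,4,19.3,0,-1.35,0,4],[-7.7,5,19.7,0,-1.5,0,4],[-7.7,6,19.75,0,-1.522,0,4],[-7.7,6.7,19.75,0,-1.522,0,4]]]' 40
python3 -c "
from h import *
a=np.array([474.7,-82.1]);
th=-5.3;d=np.array([np.cos(np.radians(th)),np.sin(np.radians(th))])
p=a-4.5*d;print(p);plan(p[0],p[1],35,th+90)
f=grab_frame('scene');cv2.imwrite('pics/s6.png',cv2.resize(f['img'][130:330,160:400],None,fx=3,fy=3))"
```

```text
clock: 8.6
tool_pos: [468.0, -80.8, 136.0]
orientation: [0.524, -0.523, -0.475, 0.476]
force: [-0.4, 0.6, -0.4]
gripper_width: 0.466
[470.21923886 -81.68433236]
pos [468.  -80.8 136. ] q [-0.17  0.28  2.05 -0.    0.81 -1.65] F [-0.4  0.6 -0.4] w 0.466 t 8.6
shift cm [-0.07 10.1  -0.24] rot [-0.001 -0.003  0.   ] deg 0.18013451764112176
```

View pics/s6.png

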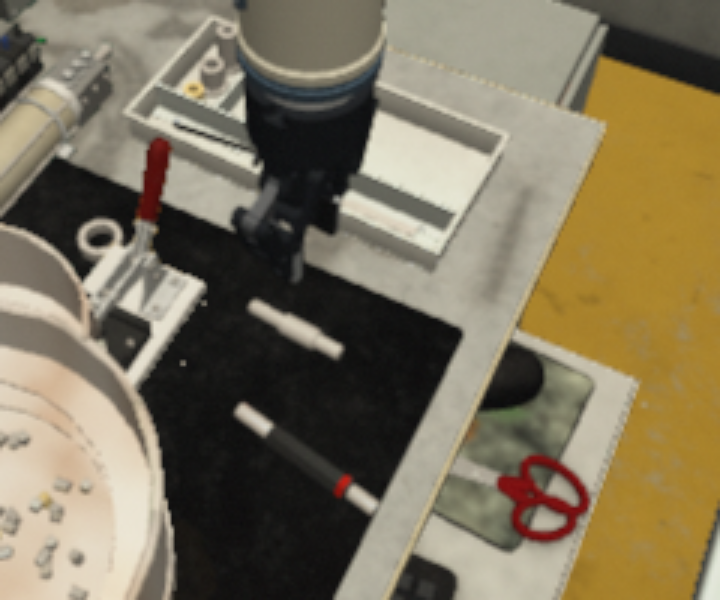

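```bash

python3 -m pendant '[[[-0.07,2,-0.2,0,0,0,4],[-0.07,4,-0.2,0,0,0,4],[-0.07,6,-0.2,0,0,0,4],[-0.07,8,-0.2,0,0,0,4],[-0.07,9,-0.2,0,0,0,4],[-0.07,9.8,-0.2,0,0,0,4],[-0.07,9.8,-0.2,0,0,0,4],[-0.07,9.8,-0.2,0,0,0,4]]]' 40
python3 -c "
from h import *
a=np.array([474.7,-82.1]);
th=-5.3;d=np.array([np.cos(np.radians(th)),np.sin(np.radians(th))])
p=a-4.5*d;print(p);plan(p[0],p[1],25,th+90)
f=grab_frame('scene');cv2.imwrite('pics/s7.png',cv2.resize(f['img'][180:280,200:320],None,fx=6,fy=6,interpolation=2))
f=grab_frame('top');cv2.imwrite('pics/t7.png',cv2.resize(f['img'][190:300,180:300],None,fx=5,fy=5,interpolation=2))"
```

```text
clock: 9.65
tool_pos: [470.7, -81.7, 39.2]
orientation: [-0.522, 0.523, 0.476, -0.476]
force: [0.4, -0.1, -0.1]
gripper_width: 0.472
[470.21923886 -81.68433236]
pos [470.7 -81.7  39.2] q [-0.17  0.46  2.09  0.    0.59 -1.65] F [ 0.4 -0.1 -0.1] w 0.472 t 9.65
shift cm [-0.01  1.42  0.05] rot [ 0.001 -0.001 -0.   ] deg 0.05128243230502421
```

View pics/s7.png

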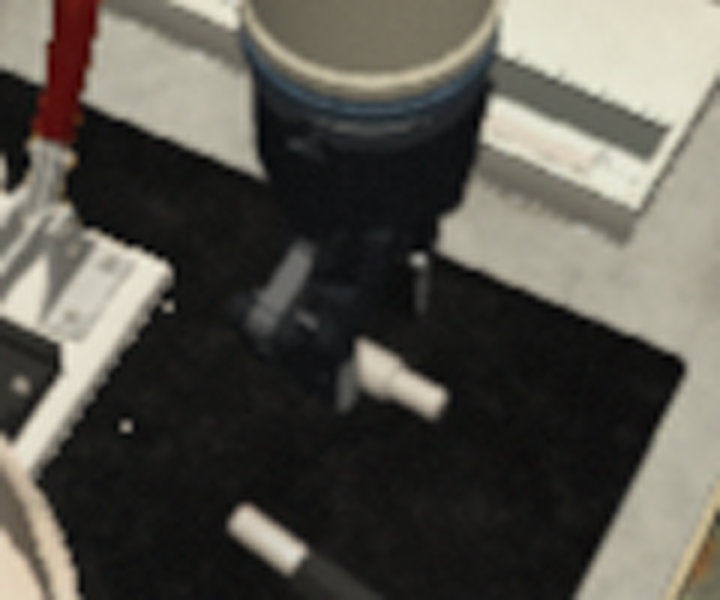

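View pics/t7.png

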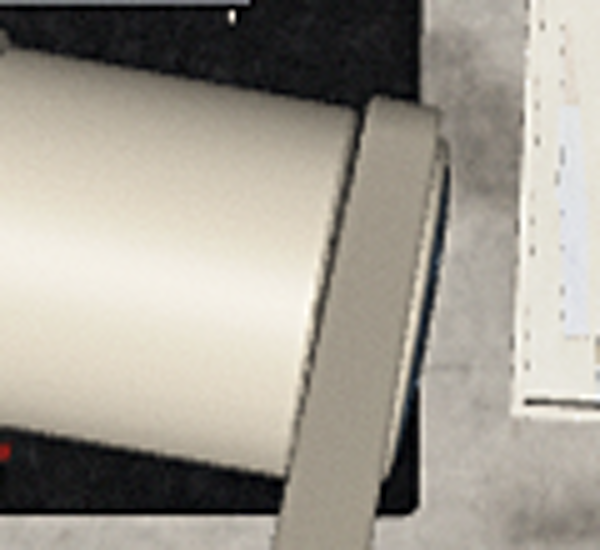

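The open fingers straddle the collar in the scene view; the arm hides it from the top camera. I descend the last 14 mm and watch the force.

```bash

python3 -m pendant '[[[0,0.4,0,0,0,0,4],[0,0.8,0,0,0,0,4],[0,1.2,0,0,0,0,4],[0,1.4,0,0,0,0,4],[0,1.4,0,0,0,0,4]]]' 40
python3 -m pendant '[[[0,0,0,0,0,0,2.5],[0,0,0,0,0,0,2.5],[0,0,0,0,0,0,2.5],[0,0,0,0,0,0,1.2],[0,0,0,0,0,0,1.2],[0,0,0,0,0,0,1.2],[0,0,0,0,0,0,1.2],[0,0,0,0,0,0,1.2]]]' 50
```

```text
clock: 10.38
tool_pos: [470.1, -81.6, 24.5]
orientation: [0.523, -0.523, -0.476, 0.476]
force: [0.0, 1.3, -0.8]
gripper_width: 0.469
clock: 11.38
tool_pos: [470.3, -81.6, 25.0]
orientation: [-0.523, 0.523, 0.476, -0.476]
force: [-1.0, -0.9, 5.3]
gripper_width: 0.171
```

```bash

python3 -m pendant '[[[0,-0.5,0,0,0,0,1.2],[0,-1.2,0,0,0,0,1.2],[0,-2,0,0,0,0,1.2],[0,-3,0,0,0,0,1.2],[0,-4,0,0,0,0,1.2],[0,-4,0,0,0,0,1.2]]]' 50
python3 -c "
from h import *
f=grab_frame('scene');cv2.imwrite('pics/s8.png',cv2.resize(f['img'][160:280,200:340],None,fx=5,fy=5,interpolation=2))"
```

```text
clock: 12.12
tool_pos: [471.0, -81.7, 65.8]
orientation: [-0.522, 0.523, 0.477, -0.476]
force: [0.2, -0.4, -1.0]
gripper_width: 0.172
```

View pics/s8.png

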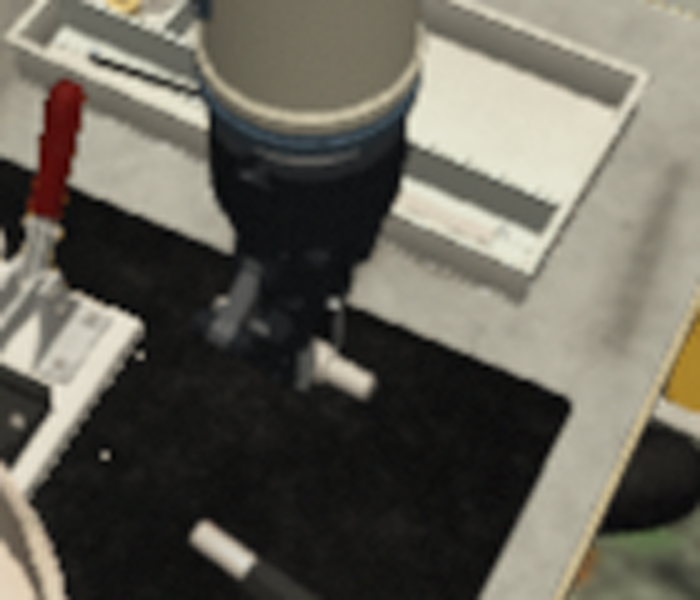

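The shaft is held. I check its pose against the expected near end and plan the route, going sideways first to stay in front of the lever.

```bash

python3 -c "
from h import *
f=grab_frame('scene');o=get_obs();t=o['tool_pos'];d=np.array([np.cos(np.radians(-5.3)),np.sin(np.radians(-5.3)),0])
for z in (-16.5,):
  for s in (-35.5,-14.5): u,v=px(f,t+np.array([0,0,z])+s*d);print(s,(u-200)*5,(v-160)*5)
plan(480,-285,140,YAW+90)
p=tray(35,-21);print(p);plan(p[0],p[1],140,YAW+90)
"
```

```text
-35.5 365.42280981368634 391.1168158215713
-14.5 324.217139622921 368.90039616231604
pos [470.4 -81.6  64.9] q [-0.17  0.41  2.09 -0.    0.65 -1.65] F [ 1.1  0.8 -2.6] w 0.17 t 12.225
shift cm [-20.16  -7.5   -2.85] rot [ 0.    -0.048 -0.   ] deg 2.7679669286977537
[ 581.13102686 -281.73639746]
pos [470.4 -81.6  64.9] q [-0.17  0.41  2.09 -0.    0.65 -1.65] F [ 1.1  0.8 -2.6] w 0.17 t 12.225
shift cm [-18.9   -7.5  -12.89] rot [ 0.    -0.048 -0.   ] deg 2.7679669286977537
```

```bash

python3 -m pendant '[[[0,-3,0,0,0,0,1.2],[-0.5,-6,-0.3,0,0,0,1.2],[-2.5,-7.5,-0.6,0,0,0,1.2],[-5,-7.5,-1,0,-0.01,0,1.2],[-7.5,-7.5,-1.4,0,-0.02,0,1.2],[-10,-7.5,-1.8,0,-0.03,0,1.2],[-12.5,-7.5,-2.2,0,-0.04,0,1.2],[-15,-7.5,-2.5,0,-0.048,0,1.2],[-17.5,-7.5,-2.85,0,-0.048,0,1.2],[-19,-7.5,-2.85,0,-0.048,0,1.2],[-20.1,-7.5,-2.85,0,-0.048,0,1.2],[-20.1,-7.5,-2.85,0,-0.048,0,1.2]]]' 50
python3 -c "
from h import *
p=tray(35,-21);print(p);plan(p[0],p[1],140,YAW+90)
"
```

```text
clock: 13.72
tool_pos: [479.8, -284.6, 139.6]
orientation: [0.511, -0.511, -0.488, 0.488]
force: [0.7, 0.5, -0.9]
gripper_width: 0.174
[ 581.13102686 -281.73639746]
pos [ 479.8 -284.6  139.6] q [-0.54  0.39  1.87  0.    0.88 -2.06] F [ 0.7  0.5 -0.9] w 0.174 t 13.725
shift cm [  0.74  -0.04 -10.11] rot [-0.    -0.001  0.   ] deg 0.061763649785652075
```

```bash

python3 -m pendant '[[[0.1,0,-1.5,0,0,0,1.2],[0.2,0,-3.5,0,0,0,1.2],[0.4,0,-5.5,0,0,0,1.2],[0.6,0,-7.5,0,0,0,1.2],[0.7,0,-9,0,0,0,1.2],[0.74,0.5,-10.1,0,0,0,1.2],[0.74,2,-10.1,0,0,0,1.2],[0.74,3.5,-10.1,0,0,0,1.2],[0.74,4,-10.1,0,0,0,1.2],[0.74,4,-10.1,0,0,0,1.2],[0.74,4,-10.1,0,0,0,1.2]]]' 50
python3 -c "
from h import *
p=tray(35,-21);print(p);plan(p[0],p[1],27,YAW+90)
f=grab_frame('scene');cv2.imwrite('pics/s9.png',cv2.resize(f['img'][80:220,180:350],None,fx=4.4,fy=4.2,interpolation=2))
f=grab_frame('top');cv2.imwrite('pics/t9.png',cv2.resize(f['img'][100:290,270:450],None,fx=3,fy=3,interpolation=2))"
```

```text
clock: 15.1
tool_pos: [581.4, -281.7, 100.2]
orientation: [-0.511, 0.511, 0.489, -0.489]
force: [-0.5, -0.3, -0.6]
gripper_width: 0.171
[ 581.13102686 -281.73639746]
pos [ 581.4 -281.7  100.2] q [-0.45  0.55  1.7   0.    0.89 -1.98] F [-0.5 -0.3 -0.6] w 0.171 t 15.1
shift cm [0.   7.32 0.04] rot [ 0.001 -0.001 -0.   ] deg 0.04932154304408402
```

View pics/s9.png

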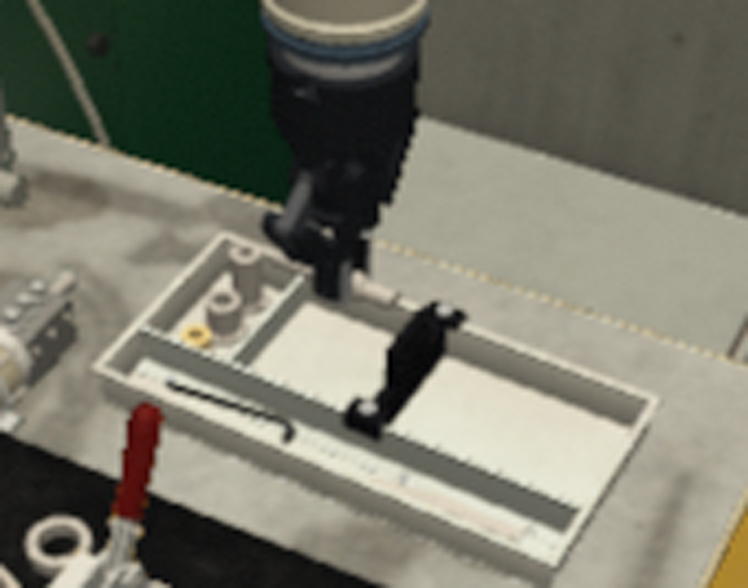

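View pics/t9.png

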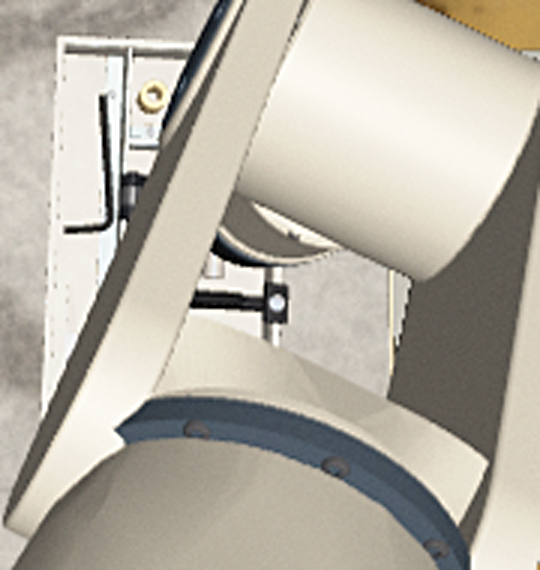

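In both views the shaft is over the far bay with its near end just past the divider. From the top view I compute that end relative to the divider.

```bash

python3 -c "
from h import *
f=grab_frame('top')
def T(P): d=P[:2]-TC; return d@e,d@n
print('end',T(at(f,270+214/3-.3,100+276/3-.3,86)),'saddle',T(at(f,270+277/3-.3,100+303/3-.3,40)))
im=f['img'][170:215,320:375];cv2.imwrite('pics/t10.png',cv2.resize(im,None,fx=10,fy=10,interpolation=2))
f=grab_frame('scene')
im=f['img'][130:190,250:300];cv2.imwrite('pics/s10.png',cv2.resize(im,None,fx=10,fy=10,interpolation=2))
"
```

```text
end (np.float64(2.1879178024434474), np.float64(-21.201023988012903)) saddle (np.float64(-9.090411466259937), np.float64(-67.54350124643642))
```

View pics/t10.png

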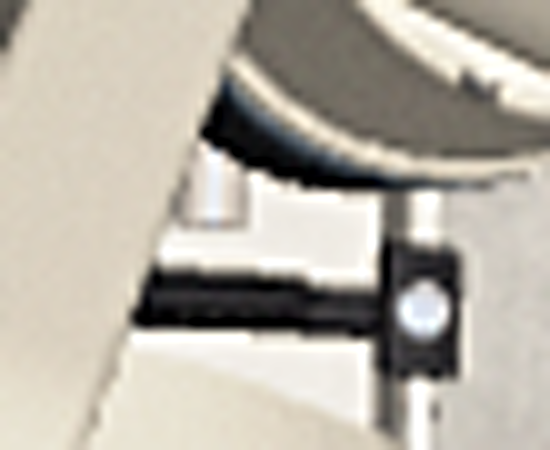

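View pics/s10.png

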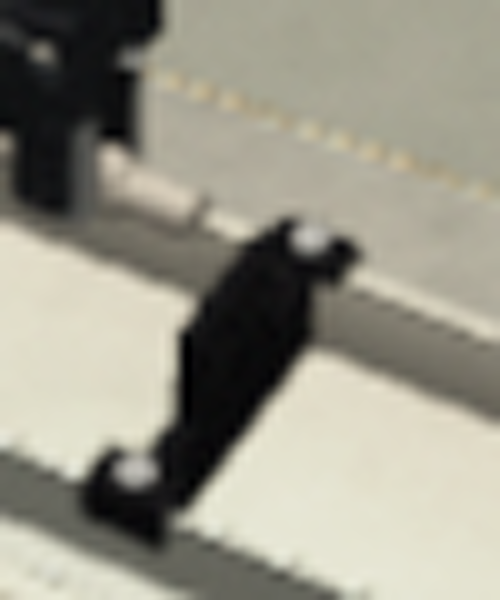

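```bash

python3 -c "
from h import *
f=grab_frame('scene')
def T(P): d=P[:2]-TC; return np.round((d@e,d@n),1)
print('end',T(at(f,250+19.7-.5,130+20.8-.5,84)),'saddles',T(at(f,280.5,153.3,42)),T(at(f,263,176.3,42)))
p=tray(33.5,-21);print(p);plan(p[0],p[1],27,YAW+90)
"
```

```text
end [  1.  -25.5] saddles [-10.5 -69.2] [-10.4  24.7]
[ 579.6325122  -281.66966065]
pos [ 581.5 -281.6  100.2] q [-0.45  0.55  1.7  -0.    0.89 -1.98] F [ 0.4 -0.2 -0.8] w 0.174 t 15.35
shift cm [-0.01  7.32  0.19] rot [ 0.001 -0.    -0.   ] deg 0.0420636488839264
```

Both cameras put the shaft end 11 mm from the divider's centre. I shift it 1.7 mm nearer to centre it, and lower it.

```bash

python3 -m pendant '[[[0,0.5,0.17,0,0,0,1.2],[0,1.5,0.17,0,0,0,1.2],[0,3,0.17,0,0,0,1.2],[0,4.5,0.17,0,0,0,1.2],[0,5.5,0.17,0,0,0,1.2],[0,6.3,0.17,0,0,0,1.2],[0,6.8,0.17,0,0,0,1.2],[0,7.1,0.17,0,0,0,1.2],[0,7.2,0.17,0,0,0,1.2],[0,7.2,0.17,0,0,0,1.2],[0,7.2,0.17,0,0,0,1.2]]]' 50
python3 -c "
from h import *
p=tray(33.5,-21);print(p);plan(p[0],p[1],27,YAW+90)
f=grab_frame('scene');cv2.imwrite('pics/s11.png',cv2.resize(f['img'][80:220,180:350],None,fx=4.4,fy=4.2,interpolation=2))"
```

```text
clock: 16.73
tool_pos: [579.8, -281.5, 28.1]
orientation: [-0.511, 0.511, 0.489, -0.489]
force: [-0.9, 0.3, -2.2]
gripper_width: 0.176
[ 579.6325122  -281.66966065]
pos [ 579.8 -281.5   28.1] q [-0.45  0.65  1.73  0.    0.76 -1.98] F [-0.9  0.3 -2.2] w 0.176 t 16.725
shift cm [-0.02  0.11  0.01] rot [ 0. -0. -0.] deg 0.03168584918683348
```

View pics/s11.png

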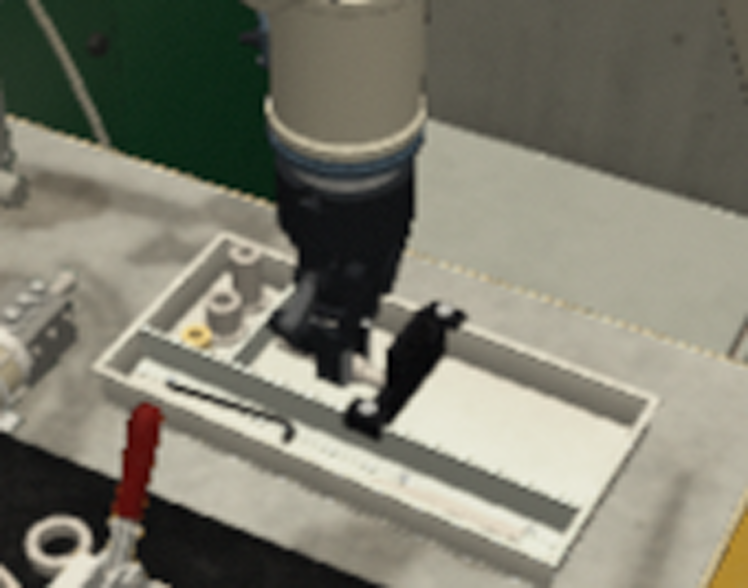

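```bash

python3 -m pendant '[[[0,0.06,0,0,0,0,1.2],[0,0.12,0,0,0,0,1.2],[0,0.14,0,0,0,0,1.2]]]' 50
python3 -m pendant '[[[0,0,0,0,0,0,1.7],[0,0,0,0,0,0,2.2],[0,0,0,0,0,0,3],[0,0,0,0,0,0,3.6],[0,0,0,0,0,0,3.6],[0,-1,0,0,0,0,3.6],[0,-3,0,0,0,0,3.6],[0,-6,0,0,0,0,3.6],[0,-9,0,0,0,0,3.6],[0,-12,0,0,0,0,3.6],[0,-12,0,0,0,0,3.6]]]' 50
python3 -c "
from h import *
plan(480,-283,150,YAW+90)
a=np.array([420.5,8.3])
f=grab_frame('scene');cv2.imwrite('pics/s12.png',cv2.resize(f['img'][80:220,180:350],None,fx=4.4,fy=4.2,interpolation=2))"
```

```text
clock: 17.15
tool_pos: [579.7, -281.5, 26.9]
orientation: [-0.511, 0.511, 0.489, -0.489]
force: [-1.2, 0.4, 5.7]
gripper_width: 0.17
clock: 18.52
tool_pos: [581.4, -282.3, 150.6]
orientation: [-0.509, 0.513, 0.489, -0.488]
force: [0.3, -0.0, -0.7]
gripper_width: 0.423
pos [ 581.4 -282.3  150.6] q [-0.45  0.49  1.67  0.    0.97 -1.98] F [ 0.3 -0.  -0.7] w 0.423 t 18.525
shift cm [-0.52  0.   10.13] rot [ 0.006 -0.    -0.003] deg 0.3646167609150969
```

View pics/s12.png

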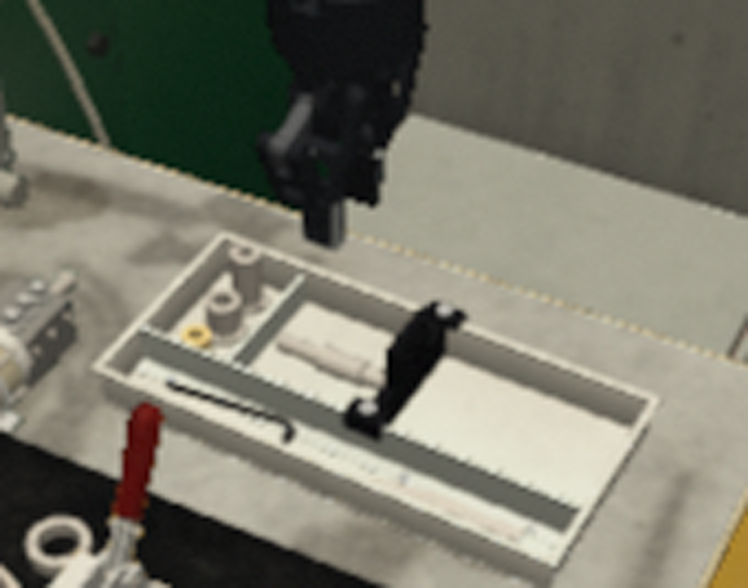

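The shaft lies in line in its bay, with the bushes undisturbed. Next is the gauge.

```bash

python3 -c "
from h import *
plan(420.5,8.3,150,-11.1+90)"
```

```text
pos [ 580.5 -281.8  148.7] q [-0.45  0.49  1.68  0.    0.97 -1.98] F [-0.8  1.4 -0. ] w 0.419 t 18.575
shift cm [28.27 -0.22 17.28] rot [ 0.003  0.149 -0.001] deg 8.535311729050031
```

```bash

python3 -m pendant '[[[1.5,-1,2,0,0,0,4],[4,-2.5,4.5,0,0.02,0,4],[7,-3,7.5,0,0.04,0,4],[10,-3,10,0,0.06,0,4],[13,-3,12.5,0,0.08,0,4],[16,-3,14.5,0,0.1,0,4],[19,-3,16,0,0.12,0,4],[22,-2.5,16.8,0,0.149,0,4],[25,-2,17.2,0,0.149,0,4],[27,-1,17.28,0,0.149,0,4],[28.2,0,17.28,0,0.149,0,4],[28.27,0,17.28,0,0.149,0,4]]]' 50
python3 -c "
from h import *
plan(420.5,8.3,40,-11.1+90)"
```

```text
clock: 20.08
tool_pos: [418.9, 9.1, 145.5]
orientation: [0.546, -0.545, -0.449, 0.45]
force: [-0.6, 0.0, 1.4]
gripper_width: 0.473
pos [418.9   9.1 145.5] q [ 0.02  0.19  2.15 -0.    0.8  -1.36] F [-0.6  0.   1.4] w 0.473 t 20.075
shift cm [-0.04 10.55 -0.19] rot [-0.002  0.001 -0.001] deg 0.13512225877411857
```

```bash

python3 -m pendant '[[[0,2,-0.1,0,0,0,4],[0,4,-0.1,0,0,0,4],[0,6,-0.1,0,0,0,4],[0,8,-0.1,0,0,0,4],[0,9.5,-0.1,0,0,0,4],[0,10.3,-0.1,0,0,0,4],[0,10.3,-0.1,0,0,0,4],[0,10.3,-0.1,0,0,0,4]]]' 50
python3 -c "
from h import *
plan(420.5,8.3,24,-11.1+90)
f=grab_frame('scene');cv2.imwrite('pics/s13.png',cv2.resize(f['img'][200:320,200:340],None,fx=5,fy=5,interpolation=2))
f=grab_frame('top');cv2.imwrite('pics/t13.png',cv2.resize(f['img'][100:290,270:380],None,fx=3.1,fy=3.1,interpolation=2))"
```

```text
clock: 21.08
tool_pos: [421.0, 8.4, 43.8]
orientation: [-0.546, 0.546, 0.449, -0.449]
force: [0.9, -1.0, -0.0]
gripper_width: 0.467
pos [421.    8.4  43.8] q [ 0.02  0.39  2.21 -0.    0.54 -1.36] F [ 0.9 -1.  -0. ] w 0.467 t 21.075
shift cm [-0.02  1.98  0.04] rot [ 0.001 -0.     0.   ] deg 0.03907930113771138
```

View pics/s13.png

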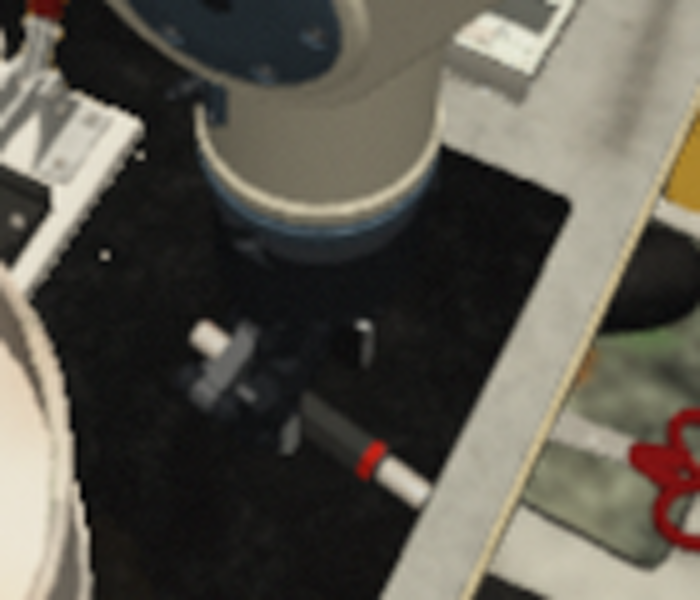

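View pics/t13.png

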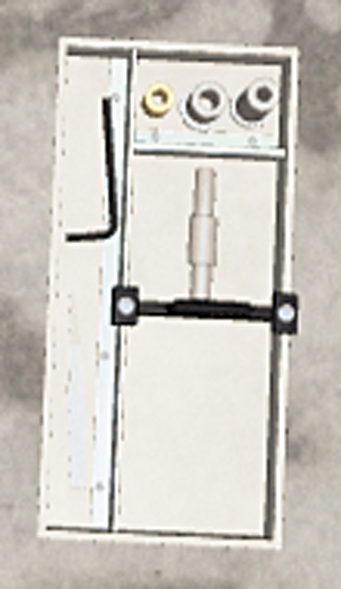

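The top view shows the shaft in line (crop rows 167–298) between divider and cross partition. The scene view shows the fingers around the gauge's grip. I descend and close.

```bash

python3 -m pendant '[[[0,0.6,0,0,0,0,4],[0,1.2,0,0,0,0,4],[0,1.7,0,0,0,0,4],[0,1.9,0,0,0,0,4],[0,1.9,0,0,0,0,4]]]' 50
python3 -m pendant '[[[0,0,0,0,0,0,2.5],[0,0,0,0,0,0,2.5],[0,0,0,0,0,0,2],[0,0,0,0,0,0,1],[0,0,0,0,0,0,1],[0,0,0,0,0,0,1],[0,0,0,0,0,0,1]]]' 50
python3 -m pendant '[[[0,-0.5,0,0,0,0,1],[0,-1.2,0,0,0,0,1],[0,-2.5,0,0,0,0,1],[0,-4,0,0,0,0,1],[0,-6,0,0,0,0,1],[0,-8,0,0,0,0,1],[0,-8,0,0,0,0,1],[0,-8,0,0,0,0,1]]]' 50
python3 -c "
from h import *
f=grab_frame('scene');cv2.imwrite('pics/s14.png',cv2.resize(f['img'][180:300,190:330],None,fx=5,fy=5,interpolation=2))
o=get_obs();t=o['tool_pos'];d=np.array([np.cos(np.radians(-11.1)),np.sin(np.radians(-11.1)),0])
for s in (-61,61,-39): u,v=px(f,t+np.array([0,0,-16.5])+s*d);print(s,(u-190)*5,(v-180)*5)
p=tray(-77,-21);print(p);plan(p[0],p[1],130,YAW+90)
"
```

```text
clock: 21.8
tool_pos: [420.5, 8.6, 24.2]
orientation: [0.546, -0.546, -0.449, 0.449]
force: [0.5, -0.2, 1.2]
gripper_width: 0.47
clock: 22.68
tool_pos: [420.7, 8.6, 24.7]
orientation: [-0.546, 0.546, 0.449, -0.449]
force: [-1.0, 0.3, 6.9]
gripper_width: 0.161
clock: 23.68
tool_pos: [420.4, 8.5, 104.3]
orientation: [-0.546, 0.546, 0.449, -0.449]
force: [0.6, -0.4, -1.2]
gripper_width: 0.159
-61 484.5763859030987 511.23328703556155
61 236.74083426003975 335.3977768622448
-39 437.40619315962846 477.7667611435564
[ 469.24193194 -276.75338254]
pos [420.2   8.5 104. ] q [ 0.02  0.27  2.18  0.    0.69 -1.36] F [-0.6 -0.2 -1.2] w 0.164 t 23.725
shift cm [-27.05  -2.6  -10.31] rot [-0.001 -0.149 -0.   ] deg 8.553728625691555
```

View pics/s14.png

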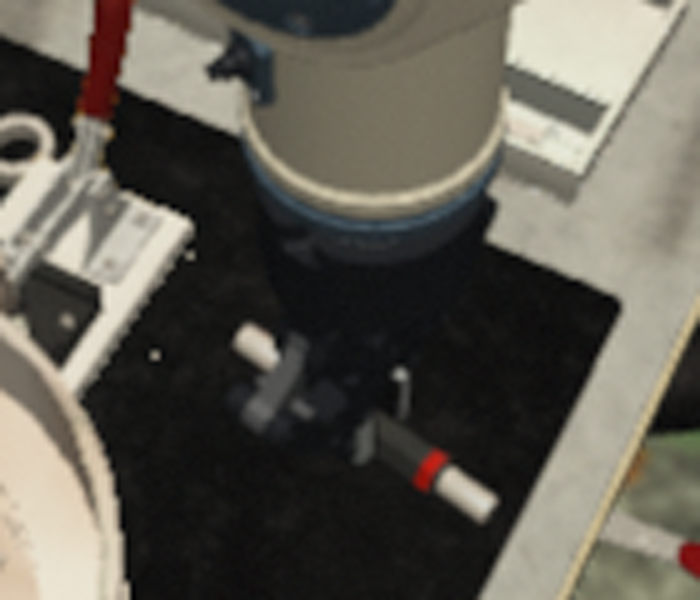

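The gauge is held flat, with its ends within 1 px of prediction. I carry it high, clear of the lever.

```bash

python3 -m pendant '[[[0,-2,0,0,0,0,1],[-0.5,-5,-0.2,0,0,0,1],[-2,-8,-1,0,-0.02,0,1],[-5,-9,-2,0,-0.04,0,1],[-8,-9,-3,0,-0.06,0,1],[-11,-9,-4,0,-0.08,0,1],[-14,-9,-5.2,0,-0.1,0,1],[-17,-9,-6.4,0,-0.12,0,1],[-20,-8.5,-7.6,0,-0.14,0,1],[-23,-7.5,-8.8,0,-0.149,0,1],[-26,-6,-9.9,0,-0.149,0,1],[-27,-4.5,-10.3,0,-0.149,0,1]]]' 50
python3 -m pendant '[[[0,0,0,0,0,0,1],[0,2,0,0,0,0,1],[0,3.5,0,0,0,0,1],[0,4,0,0,0,0,1],[0,4,0,0,0,0,1],[0,4,0,0,0,0,1]]]' 50
python3 -c "
from h import *
p=tray(-77,-21);print(p);plan(p[0],p[1],26.5,YAW+90)
f=grab_frame('scene');cv2.imwrite('pics/s15.png',cv2.resize(f['img'][100:220,220:360],None,fx=5,fy=5,interpolation=2))
f=grab_frame('top');cv2.imwrite('pics/t15.png',cv2.resize(f['img'][160:290,270:400],None,fx=4.5,fy=4.5,interpolation=2))"
```

```text
clock: 25.22
tool_pos: [469.5, -277.5, 147.8]
orientation: [0.512, -0.511, -0.488, 0.488]
force: [-0.1, -0.3, -0.6]
gripper_width: 0.16
clock: 25.98
tool_pos: [470.1, -276.3, 109.9]
orientation: [-0.511, 0.511, 0.489, -0.489]
force: [0.8, 0.0, -1.0]
gripper_width: 0.161
[ 469.24193194 -276.75338254]
pos [ 470.1 -276.3  109.9] q [-0.53  0.41  1.92  0.    0.81 -2.06] F [ 0.8  0.  -1. ] w 0.161 t 25.975
shift cm [-0.04  8.34  0.09] rot [ 0.001 -0.    -0.   ] deg 0.049777083187200075
```

View pics/s15.png

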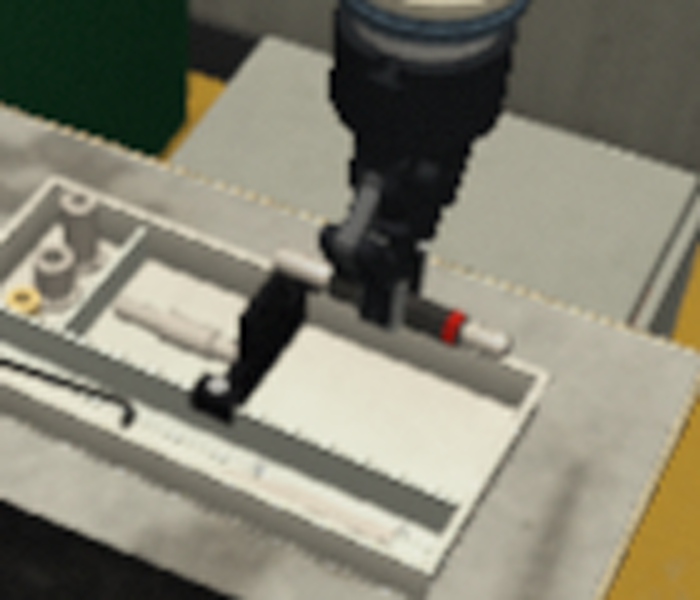

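View pics/t15.png

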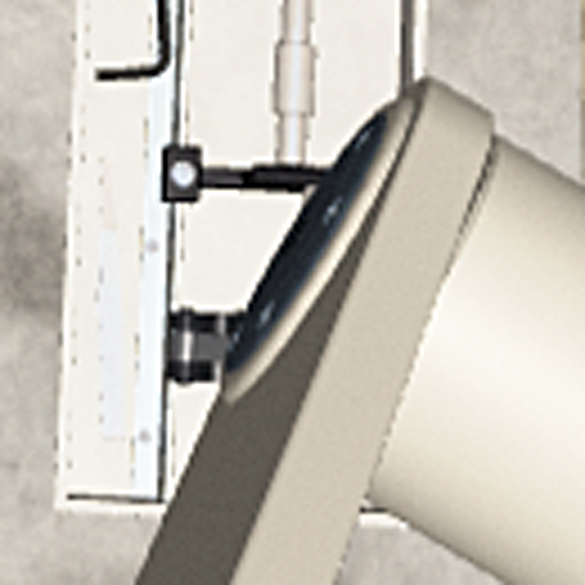

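Using the scene view, I compute the gauge's ends relative to the divider saddle and the tray's near corner.

```bash

python3 -c "
from h import *
f=grab_frame('scene')
def T(u,v,z): P=at(f,220+u/5-.4,100+v/5-.4,z);d=P[:2]-TC; return np.round((d@e,d@n),1)
print('gauge far',T(278,258,93.5),'near',T(508,345,93.5),'saddle',T(217,384,42),'NR corner',T(546,375,32),'NL',T(428,575,32),'xpart',T(140,228,28))
"
```

```text
gauge far [-17.6 -21.4] near [-138.5  -24.5] saddle [-10.6  25. ] NR corner [-147.8  -72.3] NL [-149.6   71.7] xpart [ 87.7 -64.7]
```

Clearances in the scene view are about 3 mm at the divider and about 6 mm at the wall. I shift 1.3 mm nearer and lower it.

```bash

python3 -m pendant '[[[0,0.5,0.13,0,0,0,1],[0,2,0.13,0,0,0,1],[0,3.5,0.13,0,0,0,1],[0,5,0.13,0,0,0,1],[0,6.2,0.13,0,0,0,1],[0,7.1,0.13,0,0,0,1],[0,7.7,0.13,0,0,0,1],[0,8.1,0.13,0,0,0,1],[0,8.2,0.13,0,0,0,1],[0,8.2,0.13,0,0,0,1],[0,8.2,0.13,0,0,0,1]]]' 50
python3 -c "
from h import *
p=tray(-77.5,-21);print(p);plan(p[0],p[1],26.5,YAW+90)
f=grab_frame('scene');cv2.imwrite('pics/s16.png',cv2.resize(f['img'][100:220,220:360],None,fx=5,fy=5,interpolation=2))"
```

```text
clock: 27.5
tool_pos: [468.6, -276.3, 27.7]
orientation: [-0.511, 0.511, 0.489, -0.489]
force: [0.3, -0.1, -0.5]
gripper_width: 0.167
[ 468.74242706 -276.73113693]
pos [ 468.6 -276.3   27.7] q [-0.54  0.55  1.95  0.    0.64 -2.06] F [ 0.3 -0.1 -0.5] w 0.167 t 27.5
shift cm [-0.04  0.12 -0.02] rot [ 0. -0. -0.] deg 0.036457584568154795
```

View pics/s16.png

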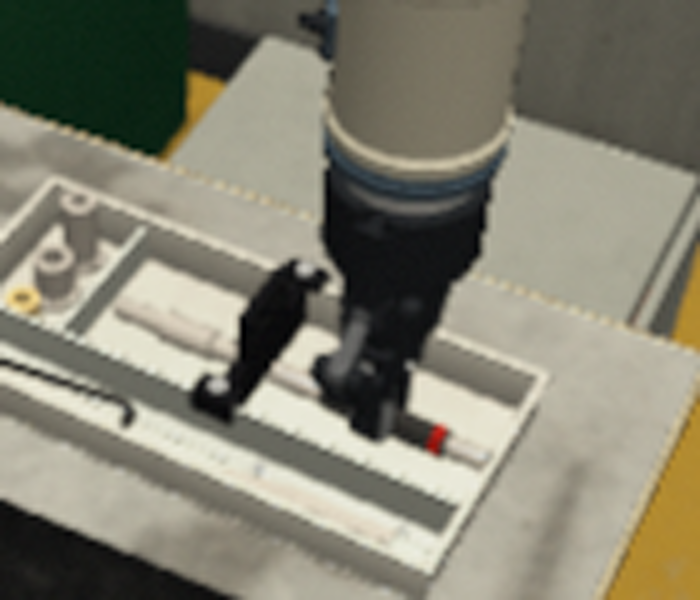

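The gauge sits between the near wall and the divider. I set it down, open and rise.

```bash

python3 -m pendant '[[[0,0.05,0,0,0,0,1],[0,0.1,0,0,0,0,1],[0,0.12,0,0,0,0,1],[0,0.12,0,0,0,0,1]]]' 50
python3 -m pendant '[[[0,0,0,0,0,0,1.7],[0,0,0,0,0,0,2.2],[0,0,0,0,0,0,3],[0,0,0,0,0,0,3.6],[0,0,0,0,0,0,3.6],[0,-1,0,0,0,0,3.6],[0,-3,0,0,0,0,3.6],[0,-6,0,0,0,0,3.6],[0,-9,0,0,0,0,3.6],[0,-13,0,0,0,0,3.6],[0,-16,0,0,0,0,3.6],[0,-16,0,0,0,0,3.6]]]' 50
python3 -c "
from h import *
plan(420,0,200,YAW+90)"
```

```text
clock: 28.05
tool_pos: [468.4, -276.2, 26.5]
orientation: [-0.511, 0.511, 0.489, -0.489]
force: [-2.1, 0.8, 4.2]
gripper_width: 0.163
clock: 29.55
tool_pos: [469.7, -277.0, 189.2]
orientation: [-0.509, 0.513, 0.489, -0.488]
force: [0.3, -0.6, 0.7]
gripper_width: 0.42
pos [ 469.7 -277.   189.2] q [-0.54  0.3   1.87  0.    0.97 -2.06] F [ 0.3 -0.6  0.7] w 0.42 t 29.55
shift cm [27.45 -1.18  6.2 ] rot [ 0.005 -0.    -0.002] deg 0.3050927827112061
```

Moving aside for a clear look from the top.

```bash

python3 -m pendant '[[[3,0,0.7,0,0,0,3.6],[6,0,1.4,0,0,0,3.6],[9,0,2,0,0,0,3.6],[12,0,2.6,0,0,0,3.6],[15,0,3.3,0,0,0,3.6],[18,0,4,0,0,0,3.6],[21,0,4.7,0,0,0,3.6],[24,0,5.4,0,0,0,3.6],[27,0,6,0,0,0,3.6],[27,0,6,0,0,0,3.6],[27,0,6,0,0,0,3.6]]]' 50
cat > m.py <<'E'
from h import *
for n in ['top','scene']:
    f=grab_frame(n)
    b=f['img'][100:290,270:400] if n=='top' else f['img'][110:230,190:345]
    cv2.imwrite(f'pics/{n}_end.png',cv2.resize(b,None,fx=3.1 if n=='top' else 5,fy=3.1 if n=='top' else 5,interpolation=2))
    for t,z in [('plug_gauge',9.5),('stepped_shaft',10.5),('divider',40)]:
        for r in silhouettes(t,f)[:1]:
            m=r['region'];v,u=np.nonzero(m);P=np.array([at(f,a,b,z)[:2] for a,b in zip(u,v)])
            P=np.c_[(P-TC)@e,(P-TC)@n]
            d=np.linalg.svd(P-P.mean(0),full_matrices=False)[2][0];s=(P-P.mean(0))@d
            mid=P.mean(0)+d*(s.min()+s.max())/2
            print(n,t,round(r['conf'],2),'mid tray',np.round(mid,1),'len',round(float(np.ptp(s)),1),'ang',round(float(np.degrees(np.arctan2(d[1],d[0])))),'x',np.round([P[:,0].min(),P[:,0].max()],1))
E
python3 m.py
```

```text
clock: 30.92
tool_pos: [420.3, -4.0, 185.8]
orientation: [0.511, -0.511, -0.489, 0.489]
force: [-0.7, -0.0, -0.1]
gripper_width: 0.428Traceback (most recent call last):
  File "m.py", line 9, in <module>
    P=np.c_[(P-TC)@e,(P-TC)@n]
                     ~~~~~~^~
numpy._core._exceptions._UFuncNoLoopError: ufunc 'matmul' did not contain a loop with signature matching types (dtype('float64'), dtype('<U3')) -> None
```

```bash
ls -la pics | tail -4
```

```text
-rw-r--r-- 1 agent agent 400128 Dec  7 08:32 t9.png
-rw-r--r-- 1 agent agent 358882 Dec  7 08:13 top0.png
-rw-r--r-- 1 agent agent 572889 Dec  7 08:13 top0c.png
-rw-r--r-- 1 agent agent 339360 Dec  7 08:38 top_end.png
```

View pics/top_end.png

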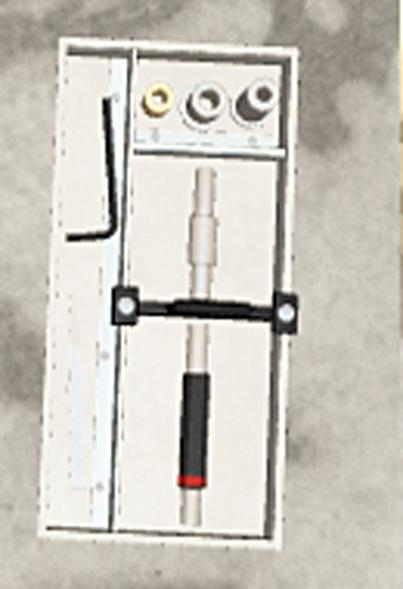

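```bash
sed -i "s/for n in \['top','scene'\]/for cam in ['top','scene']/; s/grab_frame(n)/grab_frame(cam)/; s/if n==/if cam==/g; s/{n}_end/{cam}_end/; s/print(n,/print(cam,/" m.py; python3 m.py
```

```text
top plug_gauge 0.79 mid tray [-76.3 -20.1] len 124.2 ang -180 x [-138.4  -14.2]
top stepped_shaft 0.6 mid tray [-65.8  52.8] len 107.3 ang -176 x [-119.3  -12.3]
top divider 0.66 mid tray [ -8.4 -19.8] len 110.4 ang -90 x [-20.7   5.1]
scene stepped_shaft 0.68 mid tray [-108.9  -21.1] len 58.9 ang 178 x [-138.3  -79.4]
```

View pics/scene_end.png

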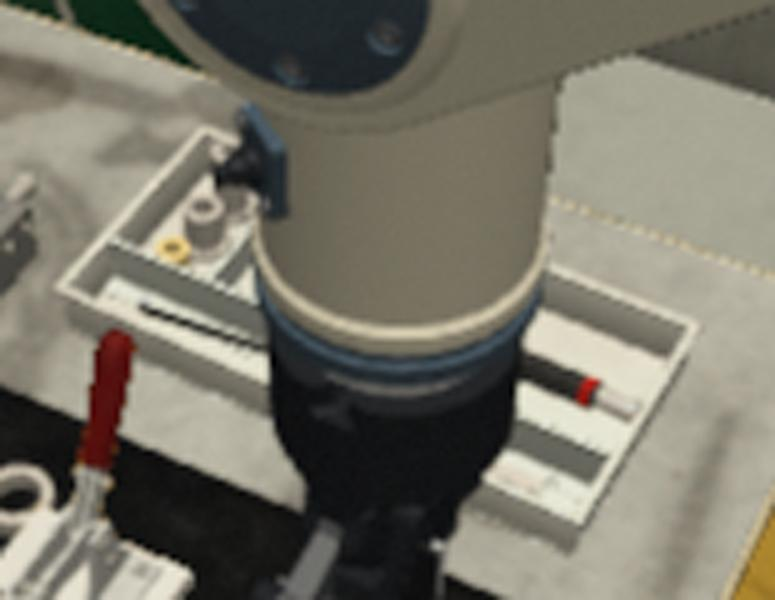

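The network's "shaft" hits here are false: one is in the tool lane, the other is on the gauge's pin. The arm also blocks the scene view. I check the shaft by hand from the top picture.

```bash
python3 -c "
from h import *
f=grab_frame('top')
def T(u,v,z): P=at(f,270+u/3.1-.35,100+v/3.1-.35,z);d=P[:2]-TC; return np.round((d@e,d@n),1)
print('far end',T(206,167,12),'collar far',T(205,214,14),'collar near',T(201,267,14),'xpart near top',T(210,156,30),'saddles',T(125,306,42),T(287,313,42),'gauge far/near',T(199,320,10),T(190,526,10),'near wall inner',T(190,531,32))
cv2.imwrite('pics/t20.png',cv2.resize(f['img'][140:215,310:365],None,fx=9,fy=8,interpolation=2))"
```

```text
far end [ 79.7 -20.8] collar far [ 50.5 -21. ] collar near [ 18.1 -19.8] xpart near top [ 83.7 -20.3] saddles [-9.5 28. ] [ -9.  -67.5] gauge far/near [-14.  -20.5] [-139.  -20.] near wall inner [-140.1  -17. ]
```

View pics/t20.png

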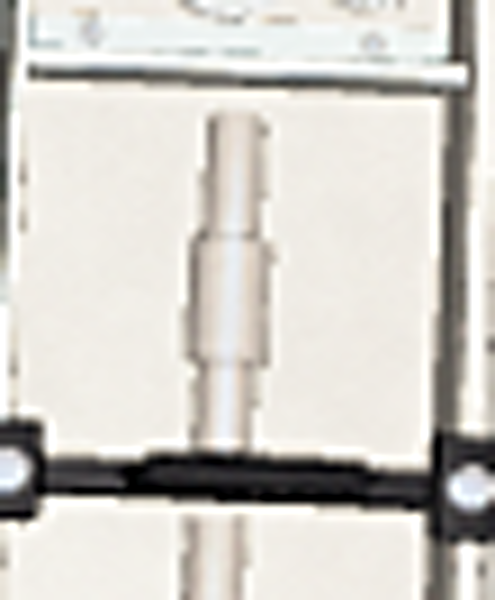

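```bash

python3 -m pendant '[[[0,-1,3,0,0,0,3.6],[0,-2,6,0,0,0,3.6],[0,-3,7,0,0,0,3.6],[3,-3,7,0,0,0,3.6],[6,-3,7,0,0,0,3.6],[9,-3,7,0,0,0,3.6],[10,-3,7,0,0,0,3.6],[10,-3,7,0,0,0,3.6],[10,-3,7,0,0,0,3.6]]]' 50
python3 m.py
```

```text
clock: 32.6
tool_pos: [355.1, 98.6, 216.2]
orientation: [-0.511, 0.511, 0.489, -0.489]
force: [0.2, -0.1, -0.0]
gripper_width: 0.422
top plug_gauge 0.97 mid tray [-77.3 -20.4] len 118.7 ang -180 x [-136.7  -17.9]
top stepped_shaft 0.64 mid tray [ 39.9 -20.4] len 78.3 ang -179 x [ 0.7 79.1]
top divider 0.93 mid tray [ -8.7 -18.9] len 108.9 ang -90 x [-20.7   3.4]
```

View pics/scene_end.png

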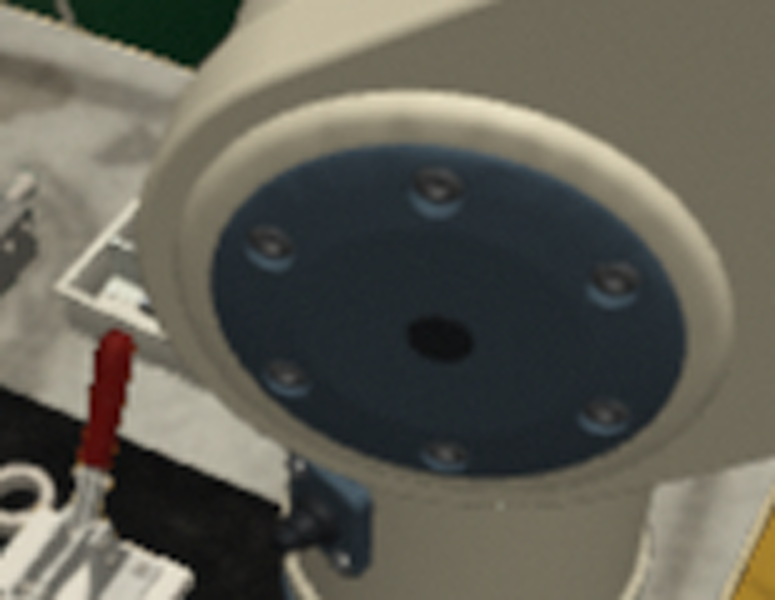

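The top camera now finds everything inside the limits, so I hand in.

```bash
python3 -c "
from bench import job_done
print(job_done())"
```

```text
the job is handed in; nothing more can be done
None
```

I slid the divider about 53 mm by its tongue. Then I laid the stepped shaft in the bay before the bushes and the plug gauge in the near bay. The job was handed in at about 33 s.

My last checks, from the top camera in the tray frame:

| Item | Measured | Limit |
|---|---|---|
| Divider value | about 71 mm | 57 to 85 mm |
| Gauge middle, x | -77 mm | -90 to -60 mm |
| Gauge middle, y | -20 mm | -64 to 22 mm |
| Shaft middle, x | +40 mm | 15 to 50 mm |
| Shaft middle, y | -20 mm | -64 to 22 mm |

- **Alignment:** both parts are in line with the tray to about 1°.
- **Packed items:** the bushes and hexagon key look unmoved. I did not check the tweezers separately, but nothing went near the tool lane below the rim.

**Checks that failed or disagreed:**
- **Cameras:** the two views differ by 2–3 mm in x, so I averaged them and checked clearances relative to the tray before each placing.
- **False shaft hits:** with the arm still near the tray, the network once reported the shaft in the tool lane and once on the gauge's pin. The hand measurement and a later detection agreed on the correct place.
- **Height:** I could not measure the parts' heights from above. That they lie flat rests on the tool height and light contact force when I set them down. The scene camera was blocked by the arm at the end.
- **Jaw opening:** it read 1–2.5 mm under the nominal size while gripping the tongue and the shaft.

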